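Unlock and open the culture chamber

TASK

Open the small culture chamber: wind its winged knob anticlockwise (seen from above) all the way to its stop so that the bolt is fully drawn, then swing the lid up by its bar, past its balance point, and let go so that the struts hold it wide open. The wings pass close to the upright port plate: do not knock that plate, and leave the beaker and the capped tube beside the chamber standing where they are.

Things in the scene. Friction and masses are not known exactly. Their poses are not given: they have to be found in the camera images.
- chamber: Fixed white plastic culture chamber, base 150 (x) by 160 (y) by 50 mm high with a clear-topped lid (another 40 mm high, top at 90 mm) and two dishes inside. Origin at the centre of its underside on the table; its x axis points from its front (bar and knob, facing the robot) to its back (lid hinge), y to its left, z up.
- knob_grip (a point): Black winged knob on an upright axis before the right half of the chamber's front: two wings in line, 50 mm long, 7 mm thick, 62 to 90 mm above the table, on an aluminium housing 52 mm high. The point lies on the axis half-way up the wings (77 mm), 115 mm before and 50 mm right of the chamber's centre, and turns with the knob: x along the wings, z up. The wing tips pass the port plate at 4 mm.
- wing_knob (a joint): Turn of the knob in rad, growing anticlockwise from above: 0 bolt home, 3.6 hard stop, bolt fully drawn. Starts at 0 to 0.5, so one grasp's turn is not enough. Stiff (0.06 N m), stays where left. At 0 the wings stand 0.7 rad anticlockwise of the chamber's x. The 10 mm steel bolt draws back 4.6 mm per rad and frees the lid's hasp only beyond about 2.8 rad.
- port_plate: Upright grey plate with two hose barbs on its right face, fixed to the chamber beside the knob: 62 mm long (along the chamber's x), 8 mm thick, 90 mm high. Origin at the foot of the face that looks at the knob, 29 mm to the right of the knob's axis; the plate lies from there to its -y. It must not be knocked (no more than 12 N).
- lid_bar (a point): Middle of the lid's steel pull bar: a round bar 10 mm thick and 70 mm long, level along the chamber's y, held 40 mm before the lid's front by an arm at each end, 80 mm above the table when shut. The point moves with the lid; its y axis runs along the bar. It is 190 mm before and 30 mm above the lid's hinge line when shut.
- lid_hinge (a point): Middle of the lid's hinge line (along the chamber's y), 50 mm above the table at the chamber's back.
- lid (a joint): Opening of the lid in rad: 0 shut, 1.5 wide open at its stop. 0.9 kg with two gas struts: below the balance point (somewhere between 0.75 and 0.95 rad) it falls shut, above it the struts swing it up slowly and hold it at the stop. Until the bolt is drawn the hasp lets it lift by only about 0.02 rad.
- beaker: Loose clear beaker, 45 mm across, 59 mm high, standing on the table to the left of the chamber; origin at its underside.
- capped_tube: Loose capped tube standing on the table to the right of the chamber, 34 mm across, 113 mm high; origin at its underside.

How it is judged:
On the way, in this order (a step that is already met when the one before it is completed fails the run):
1. the knob is wound back to its stop (at least 3.2 of 3.6 rad) with the lid still shut (value of joint wing_knob above 3.2 rad and value of joint lid below 0.1 rad), for 0.2 s.
2. the lid is up past its balance point (value of joint lid above 1.15 rad), for 0.1 s.
At the end, for the whole second after the job is handed in: The knob is at least 3.2 rad round (stop at 3.6), the lid stands wide open at more than 1.4 rad (stop at 1.5) and is at rest, let go, and the port plate, beaker and tube have been left alone (value of joint wing_knob above 3.2 rad and value of joint lid above 1.4 rad and velocity of joint lid below 0.1 rad/s); the robot touches nothing.
It fails at once if the port plate is knocked with more than 12 N (contact force between anything else and port_plate above 12 N).
It fails at once if the beaker is shifted by more than 30 mm or tipped (distance of beaker from where it was at the start of the episode above 0.03 m or angle between beaker's own z axis and vertical above 0.5 rad).
It fails at once if the capped tube is shifted by more than 30 mm or tipped (distance of capped_tube from where it was at the start of the episode above 0.03 m or angle between capped_tube's own z axis and vertical above 0.5 rad).
It also fails if it takes over 72 s, if anything falls off the work surface, if the arm or the gripper's body presses on something with over 40 N, if the wrist force passes 120 N, or if a joint passes its speed limit or range.

ROBOT

A 6-joint arm with a two-finger parallel gripper is mounted at the origin on a cart in front of the work surface, level with it; the furniture and walls round the work are solid. World frame = base frame: x ahead of the robot, y to its left, z up, the work surface at z = 0. Lengths are in m, angles in rad, forces in N, time in s.
With the tool pointing down it reaches from about 0.375 to 0.75 m from the base axis. Payload 9 kg.
Tool frame: the origin (TCP) lies between the finger pads; the fingertips stand 22 mm ahead of it and the grasp point (between the pads) lies 3 mm ahead of it; y points along the fingers, z is the direction in which the jaws open and shut, and the axes are right-handed (so a half turn about y gives the same grasp; the last joint's range is limited). The gripper opens to 85 mm and grips with 20 to 120 N. Pads are 22 mm wide; open, the fingers measure 114 mm over their backs; the gripper's body (76 mm by 85 mm) begins 54 mm behind the grasp point. The pads swing forward as they close: fully open they stand 13 mm farther back than shut.
Start: joints at [1.118, 0.104, 0.097, 1.564, 0, 1.353], TCP at [0.14, 0.584, 0.253] pointing down, gripper open.
Joint ranges: [-2.99, 2.99], [-0.84, 1.86], [-1.1, 1.16], [-1.84, 2.11], [-1.51, 1.56], [-3.14, 3.14]. Speed limits (rad/s): [2.22, 2.22, 2.57, 3.14, 3.14, 3.14].

INTERFACE

Orientations are given as a rotation vector (axis times angle).
In Python, from station import manip gives the robot as it stands. The module is installed in compiled form; this text tells all that it offers.
- The arm moves only by the tool apply_moves, never from a script. Its argument "targets" is text: rows parted by semicolons, each of 7 numbers parted by spaces: the shift along the world's x, y, z in mm, then the turn, a rotation vector about the world's x, y, z in rad, then the opening, from 0 (shut) to 1 (fully open). A call has 1 to 12 rows; each row is the pose to reach, as a shift and turn from the pose commanded when the call began; what a row does not reach only later rows make up. A row lasts 1/12 s, in which the tool goes at most 41.7 mm and 7.16 degrees, less where a joint would pass 70% of its speed; a pose out of reach is approached as far as the arm can. A call with a gripper value outside its range is refused whole. The fingers move at their own pace and stop on an object; "squeeze" is the grip in N (left out, the last holds). Time passes only in rows, so rows that repeat a pose let the fingers close. It gives the time, the measured TCP pose, the force and the opening at its end, in the units of the state.
- manip.read_state(): the state, without advancing time (a new reading comes with each control period).
- manip.capture(name): name is "side" or "top"; returns a dict with "pixels" (420x560x3 uint8, blue, green, red), "intrinsics" (3x3 intrinsics, pixels), "k1" (the pictures are not rectified: a ray, as slopes to the right and down, at radius r is drawn at 1 + k1 r^2 times it, then the intrinsics apply), "eye" and "rotation" of the camera in the world. Camera axes: x right, y down, z forward; pixel columns grow to the right and rows downward; lengths in m; the calibration is good to about 2 mm. A picture is of the moment at which its call begins. There is no depth.
- manip.finish_job(): hands the job in, once; it reports no verdict.
Trained networks look in a picture, given as the dict that the camera call returned (one of the last four; its "shot" number tells which), for a name from the list of things; names that differ only in an ending like _2 or _b are one class to them, and where a whole thing is asked for, a point or a joint stands for the part that bears it (a point fixed in the world has none). Each returns a list of dicts, best first, with "conf" (0 to 1); they miss things now and then, are a little off and sometimes report something else, mostly with a low value. They report only what shows in the picture. A call takes as long as a camera call.
- manip.outline_of(picture, thing): "pixels" (420x560 bool, what is visible of it) and "location" ([row, column] in pixels, amid what is visible of it).
- manip.place_of(picture, thing): "location" ([row, column] in pixels: a listed point, or the origin of a listed thing).
The state is a dict: "clock": time; "q": joint angles; "qvel": joint speeds; "effort": joint torques, N m; "tcp_pos": TCP position; "ee_rot": TCP orientation; "contact_force": force on the tool from outside, world axes, zero at the start; "moment": the same for the moment, N m; "gripper_width": opening from 0.0 (shut) to 1.0 (fully open).
Only numpy, scipy, OpenCV 4.12 (cv2) and the standard library are available. Lean on these libraries where they do the work, as an engineer would, in place of code of your own. Each camera call takes 0.05 s, during which the arm holds its last target. There are 200 camera calls.

## Working session

There is one attempt and no reset: what is moved stays moved. The work goes in short steps, Python scripts to look and compute and a tool call to move; the robot and the scene stay as the last step left them, time stands still between calls to the robot, and variables do not carry over. Pictures are saved under pics/ and viewed, about 8 in all and at most 12, crops included, and the job is handed in when it is done.

Besides the shell and the picture viewer there is one more tool, called after ">>>" by a JSON object that holds its "api" and its "payload". apply_moves: Moves the arm, as the interface text tells. Its arguments: {"type":"object","properties":{"targets":{"type":"string"},"squeeze":{"type":"number"}},"required":["targets"]}

```bash
mkdir -p pics
cat > h.py <<'E'
import numpy as np, cv2
from station import manip
from scipy.optimize import least_squares
from scipy.spatial.transform import Rotation as R
def ray(p,rc):
    K=np.array(p["intrinsics"]);d=np.array([(rc[1]-K[0,2])/K[0,0],(rc[0]-K[1,2])/K[1,1]])
    u=d.copy()
    for _ in range(20): u=d/(1+p["k1"]*(u@u))
    return np.array(p["eye"]),np.array(p["rotation"])@np.array([u[0],u[1],1])
def proj(p,X):
    c=np.array(p["rotation"]).T@(np.array(X)-np.array(p["eye"]));u=c[:2]/c[2];u=u*(1+p["k1"]*(u@u))
    K=np.array(p["intrinsics"]);return np.array([K[1,1]*u[1]+K[1,2],K[0,0]*u[0]+K[0,2]])
def atz(p,rc,z):
    e,d=ray(p,rc);return e+d*(z-e[2])/d[2]
E
cat > a.py <<'E'
from h import *
s=manip.read_state();print({k:np.round(v,3) for k,v in s.items()})
P={}
for n in("side","top"):
    p=manip.capture(n);P[n]=p;cv2.imwrite(f"pics/{n}0.png",p["pixels"]);print(n,np.round(p["eye"],3),p["k1"])
zs=dict(chamber=0,knob_grip=.077,port_plate=0,lid_bar=.08,lid_hinge=.05,beaker=0,capped_tube=0)
for t,z in zs.items():
    for n,p in P.items():
        for r in manip.place_of(p,t)[:2]: print(t,n,round(r["conf"],2),np.round(r["location"],1),np.round(atz(p,r["location"],z),4))
E
python3 a.py
```

```text
{'clock': np.float64(0.0), 'q': array([1.118, 0.105, 0.096, 1.564, 0.   , 1.353]), 'qvel': array([-0.   ,  0.001,  0.   , -0.001, -0.002, -0.001]), 'effort': array([ 0.0000e+00, -5.5692e+01,  5.0366e+01,  1.6000e-02, -0.0000e+00,
       -0.0000e+00]), 'tcp_pos': array([0.139, 0.583, 0.253]), 'ee_rot': array([-1.564,  0.185, -0.184]), 'contact_force': array([ 0.075, -0.105,  0.071]), 'moment': array([ 0.002, -0.016,  0.002]), 'gripper_width': np.float64(1.002)}
side [0.245 0.717 0.547] -0.006590206630975636
top [0.415 0.095 0.927] -0.08553034310349951Traceback (most recent call last):
  File "a.py", line 9, in <module>
    for r in manip.place_of(p,t)[:2]: print(t,n,round(r["conf"],2),np.round(r["location"],1),np.round(atz(p,r["location"],z),4))
                                                                                                      ~~~^^^^^^^^^^^^^^^^^^^
  File "h.py", line 14, in atz
    e,d=ray(p,rc);return e+d*(z-e[2])/d[2]
                                      ~^^^
IndexError: invalid index to scalar variable.
```

```bash
python3 - <<'E'
s=open('h.py').read().replace('np.array(p["rotation"])','rot(p)')
s+='''
def rot(p):
    r=np.array(p["rotation"]);return r if r.shape==(3,3) else R.from_rotvec(r).as_matrix() if r.size==3 else R.from_quat(r).as_matrix()
'''
open('h.py','w').write(s)
E
sed -i 's/p\["k1"\])$/p["k1"],p["rotation"])/' a.py; python3 a.py
```

```text
{'clock': np.float64(0.15), 'q': array([ 1.118,  0.105,  0.097,  1.564, -0.   ,  1.353]), 'qvel': array([-0.001, -0.002,  0.002,  0.   , -0.001,  0.001]), 'effort': array([ 3.0000e-03, -5.5736e+01,  5.0401e+01,  1.2000e-02, -0.0000e+00,
       -0.0000e+00]), 'tcp_pos': array([0.139, 0.583, 0.253]), 'ee_rot': array([-1.564,  0.185, -0.184]), 'contact_force': array([-0.358, -0.529,  0.17 ]), 'moment': array([ 0.034, -0.002, -0.058]), 'gripper_width': np.float64(1.0)}
side [0.245 0.717 0.547] -0.006590206630975636 [-0.61910638  2.5015944  -1.3257972 ]
top [0.415 0.095 0.927] -0.08553034310349951 [-2.14897857  2.08876156 -0.2175126 ]
chamber side 0.72 [227.2 289.3] [0.5925 0.0664 0.    ]
chamber top 0.92 [210.4 293.5] [0.5755 0.0531 0.    ]
knob_grip side 0.61 [190.2 350.6] [ 0.4847 -0.0316  0.077 ]
knob_grip top 0.45 [250.9 334.3] [ 0.4876 -0.0211  0.077 ]
port_plate side 0.94 [214.9 344.2] [ 0.4973 -0.0384  0.    ]
port_plate top 0.86 [251.4 343.9] [ 0.4937 -0.0513  0.    ]
lid_bar side 0.81 [212.7 343. ] [0.4655 0.0657 0.08  ]
lid_bar top 0.81 [263.3 291.5] [0.4624 0.0585 0.08  ]
lid_hinge side 0.85 [202.5 261.3] [0.6633 0.0703 0.05  ]
lid_hinge top 0.39 [261.8 292.3] [0.467  0.0557 0.05  ]
beaker side 0.76 [262.2 289.9] [0.5348 0.1734 0.    ]
beaker top 0.71 [229.2 236.3] [0.533  0.1695 0.    ]
capped_tube top 0.59 [206.4 364.8] [ 0.5881 -0.095   0.    ]
```

View pics/top0.png

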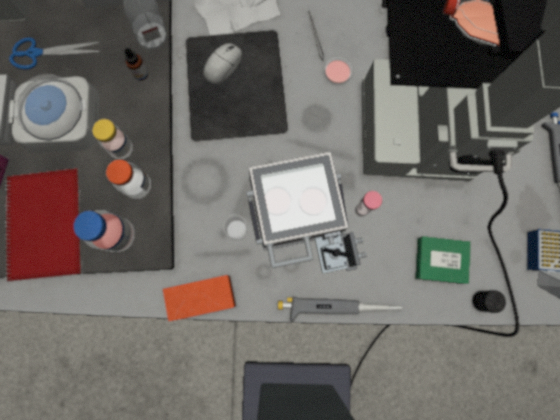

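View pics/side0.png

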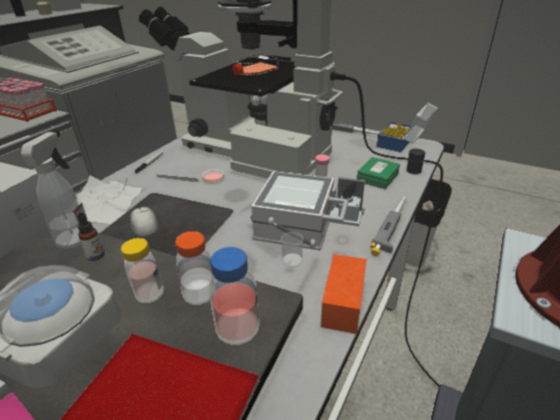

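```bash
cat > b.py <<'E'
from h import *
P={n:manip.capture(n) for n in("side","top")}
M=dict(chamber=(0,0,0),knob_grip=(-.115,-.05,.077),port_plate=(-.115,-.079,0),lid_bar=(-.115,0,.08),lid_hinge=(.075,0,.05))
obs=[]
for t in M:
    for n,p in P.items():
        r=manip.place_of(p,t)
        if r and not(t=="lid_hinge" and n=="top"): obs.append((t,n,r[0]["location"],r[0]["conf"]))
def W(v,m): 
    c,s=np.cos(v[2]),np.sin(v[2]);return np.array([v[0]+c*m[0]-s*m[1],v[1]+s*m[0]+c*m[1],m[2]])
f=lambda v:np.concatenate([(proj(P[n],W(v,M[t]))-l) for t,n,l,c in obs])
r=least_squares(f,[.58,.055,0],loss="soft_l1",f_scale=3);v=r.x;print(v)
for o,e in zip(obs,f(v).reshape(-1,2)):print(o[0],o[1],np.round(e,1))
for t in M:print(t,W(v,M[t]).round(4))
# overlay of model edges on the magnified top picture
S=6
for n,(r0,c0,h,w) in dict(top=(200,240,95,130),side=(160,240,95,130)).items():
    p=P[n];im=cv2.resize(p["pixels"][r0:r0+h,c0:c0+w],None,fx=S,fy=S,interpolation=cv2.INTER_CUBIC)
    def L(a,b,col):
        q=[tuple(int(round(x)) for x in ((proj(p,W(v,m))-(r0,c0))[::-1]+.5)*S) for m in(a,b)];cv2.line(im,*q,col,1)
    L((-.115,-.035,.08),(-.115,.035,.08),(0,0,255))
    L((-.146,-.079,.09),(-.084,-.079,.09),(0,255,0))
    for a,b in(((-.075,-.08),(-.075,.08)),((-.075,-.08),(.075,-.08)),((-.075,.08),(.075,.08))): L((*a,.09),(*b,.09),(255,0,0))
    for k in range(24):
        t=k*np.pi/12;u=t+np.pi/12
        L((-.115+.025*np.cos(t),-.05+.025*np.sin(t),.09),(-.115+.025*np.cos(u),-.05+.025*np.sin(u),.09),(0,255,255))
    cv2.imwrite(f"pics/{n}1.png",im)
E
python3 b.py
```

```text
[0.58395273 0.05475729 0.20895135]
chamber side [ 0.6 -0.9]
chamber top [-3.2 -0. ]
knob_grip side [ 0.8 -1.4]
knob_grip top [ 2.4 -0.4]
port_plate side [1.1 1.7]
port_plate top [ 1.4 -3.9]
lid_bar side [-8.6  3.5]
lid_bar top [-2.6 14. ]
lid_hinge side [ 2.1 -0.9]
chamber [0.584  0.0548 0.    ]
knob_grip [ 0.4818 -0.018   0.077 ]
port_plate [ 0.4878 -0.0464  0.    ]
lid_bar [0.4715 0.0309 0.08  ]
lid_hinge [0.6573 0.0703 0.05  ]
```

View pics/top1.png

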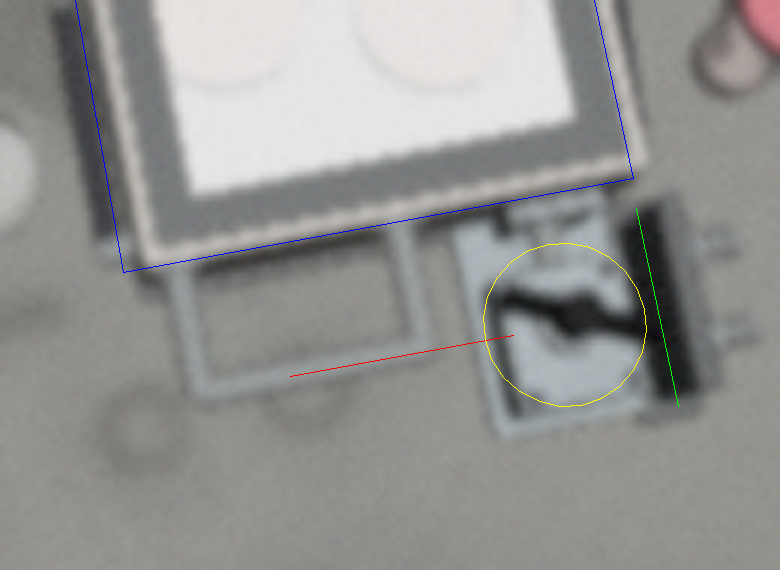

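View pics/side1.png

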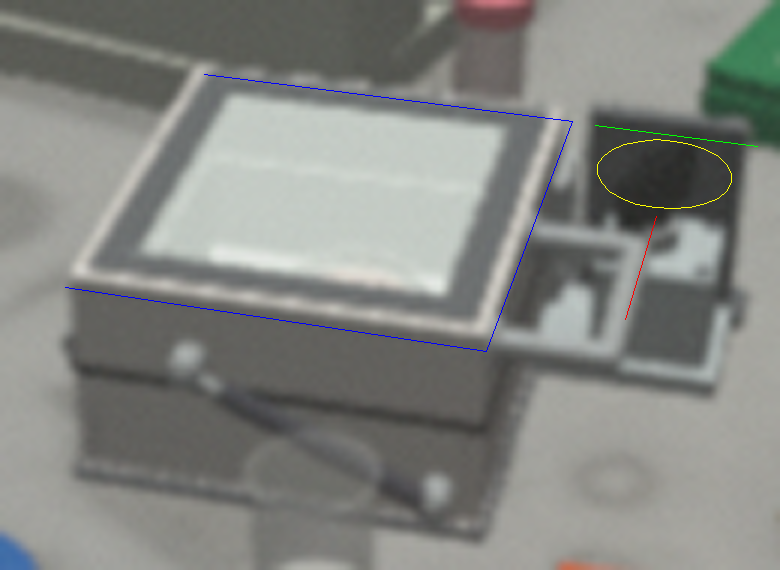

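```bash
cat > c.py <<'E'
from h import *
P={n:manip.capture(n) for n in("side","top")}
O=dict(top=(200,240),side=(160,240))
def W(v,m): 
    c,s=np.cos(v[2]),np.sin(v[2]);return np.array([v[0]+c*m[0]-s*m[1],v[1]+s*m[0]+c*m[1],m[2]])
obs=[("side",(75,275),(.075,.08,.09)),("side",(488,332),(-.075,.08,.09)),("side",(560,115),(-.075,-.08,.09)),("side",(200,70),(.075,-.08,.09)),
("top",(148,262),(-.075,.08,.09)),("top",(647,163),(-.075,-.08,.09)),("top",(578,315),(-.115,-.05,.09)),
("top",(315,367),(-.115,None,.08)),("side",(622,292),(-.115,None,.08))]
def px(n,c): return np.array([c[1],c[0]])/6-.5+O[n]
f=lambda v:np.concatenate([proj(P[n],W(v,[v[3] if q is None else q for q in m]))-px(n,c) for n,c,m in obs])
v=least_squares(f,[.58,.055,.2,.02],loss="soft_l1").x;print(v.round(4))
for o,e in zip(obs,f(v).reshape(-1,2)):print(o,np.round(e,1))
for k,m in dict(knob=(-.115,-.05,.077),plate=(-.115,-.079,0),bar=(-.115,v[3],.08),hinge=(.075,v[3],.05)).items():print(k,W(v,m).round(4))
a,b=[atz(P["top"],px("top",c),.09) for c in((500,295),(578,315))];d=b-a;print("wing",a,b,np.arctan2(d[1],d[0]),np.linalg.norm(d))
a,b=[atz(P["top"],px("top",c),.09) for c in((500,295),(650,332))];d=b-a;print("wing2",np.arctan2(d[1],d[0]),np.linalg.norm(d),(a+b)/2)
for n,z in(("beaker",.059),("capped_tube",.113)):
  for r in manip.place_of(P["top"],n)[:1]:print(n,atz(P["top"],r["location"],0))
E
python3 c.py
```

```text
[0.5873 0.0498 0.2207 0.0331]
('side', (75, 275), (0.075, 0.08, 0.09)) [ 0.7 -1.5]
('side', (488, 332), (-0.075, 0.08, 0.09)) [ 1.3 -0.3]
('side', (560, 115), (-0.075, -0.08, 0.09)) [-0.5  1.2]
('side', (200, 70), (0.075, -0.08, 0.09)) [-0.4 -0. ]
('top', (148, 262), (-0.075, 0.08, 0.09)) [ 0.3 -0.9]
('top', (647, 163), (-0.075, -0.08, 0.09)) [0.3 0.6]
('top', (578, 315), (-0.115, -0.05, 0.09)) [-0.8  1. ]
('top', (315, 367), (-0.115, None, 0.08)) [-0.3  0.4]
('side', (622, 292), (-0.115, None, 0.08)) [2.2 0.3]
knob [ 0.486  -0.0241  0.077 ]
plate [ 0.4924 -0.0524  0.    ]
bar [0.4678 0.057  0.08  ]
hinge [0.6532 0.0986 0.05  ]
wing [0.49009356 0.00183034 0.09      ] [ 0.48459172 -0.02217764  0.09      ] -1.796073605674593 0.024630334567763052
wing2 -1.7870648431171607 0.04726813209842359 [ 0.48502201 -0.02125317  0.09      ]
beaker [0.52704795 0.16881131 0.        ]
capped_tube [ 0.57858771 -0.0861691   0.        ]
```

Run:
```python
from h import *
s=manip.read_state();m=R.from_rotvec(s["ee_rot"]).as_matrix();print(m.round(3),np.arctan2(m[1,2],m[0,2]),s["q"][0]+s["q"][5],s["q"][0]-s["q"][5])
```

```text
[[ 0.973  0.     0.233]
 [-0.233  0.     0.973]
 [ 0.    -1.     0.   ]] 1.3359543037947352 2.471349444303324 -0.23484202327750303
```

>>> {"api": "apply_moves", "payload": {"targets": "346 -606 0 0 0 -1.556 0.3;346 -606 0 0 0 -1.556 0.3;346 -606 0 0 0 -1.556 0.3;346 -606 0 0 0 -1.556 0.3;346 -606 0 0 0 -1.556 0.3;346 -606 0 0 0 -1.556 0.3;346 -606 0 0 0 -1.556 0.3;346 -606 0 0 0 -1.556 0.3;346 -606 0 0 0 -1.556 0.3;346 -606 0 0 0 -1.556 0.3;346 -606 0 0 0 -1.556 0.3;346 -606 0 0 0 -1.556 0.3"}}

```text
clock: 2.75
tcp_pos: [0.3881, 0.1474, 0.2537]
ee_rot: [-1.123, 1.333, -1.334]
contact_force: [0.6, 0.7, 0.7]
gripper_width: 0.299
```

```bash
cat > st.py <<'E'
from h import *
s=manip.read_state();m=R.from_rotvec(s["ee_rot"]).as_matrix();print("t",s["clock"],"tcp",s["tcp_pos"].round(4),"jaw",m[:,2].round(3),np.arctan2(m[1,2],m[0,2]).round(3),"app",m[:,1].round(3),"q",s["q"].round(3),"F",s["contact_force"].round(1),"M",s["moment"].round(2),"g",s["gripper_width"])
E
python3 st.py
```

```text
t 2.75 tcp [0.3881 0.1474 0.2537] jaw [ 0.986 -0.169  0.001] -0.17 app [ 0.001  0.    -1.   ] q [ 0.045 -0.472 -0.414  1.627  0.     1.786] F [0.6 0.7 0.7] M [ 0.03 -0.02 -0.02] g 0.29866067981023875
```

>>> {"api": "apply_moves", "payload": {"targets": "97 -168 -60 0 0 -0.05 0.3;97 -168 -60 0 0 -0.05 0.3;97 -168 -60 0 0 -0.05 0.3;97 -168 -60 0 0 -0.05 0.3;97 -168 -60 0 0 -0.05 0.3;97 -168 -60 0 0 -0.05 0.3;97 -168 -60 0 0 -0.05 0.3;97 -168 -60 0 0 -0.05 0.3;97 -168 -60 0 0 -0.05 0.3"}}

```text
clock: 3.5
tcp_pos: [0.4844, -0.0178, 0.194]
ee_rot: [-1.1, 1.364, -1.365]
contact_force: [-0.5, -0.1, 0.3]
gripper_width: 0.301
```

```bash
cat > look.py <<'E'
import sys
from h import *
n=sys.argv[1];r0,c0,h,w=map(int,sys.argv[2:6]);S=float(sys.argv[7]) if len(sys.argv)>7 else 6
p=manip.capture(n);cv2.imwrite(f"pics/{sys.argv[6]}.png",cv2.resize(p["pixels"][r0:r0+h,c0:c0+w],None,fx=S,fy=S,interpolation=cv2.INTER_CUBIC))
E
python3 st.py; python3 look.py top 200 240 95 130 top2; python3 look.py side 130 290 95 130 side2
python3 -c "
import cv2,numpy as np
a,b=[cv2.resize(cv2.imread(f'pics/{n}2.png'),(400,292)) for n in('top','side')]
cv2.imwrite('pics/both2.png',np.hstack([a,b]))"
```

```text
t 3.5 tcp [ 0.4844 -0.0178  0.194 ] jaw [ 0.977 -0.211  0.001] -0.213 app [ 0.001 -0.    -1.   ] q [-0.308 -0.257 -0.354  1.472  0.     1.476] F [-0.5 -0.1  0.3] M [-0.02  0.03 -0.04] g 0.3009872798376223
```

View pics/both2.png

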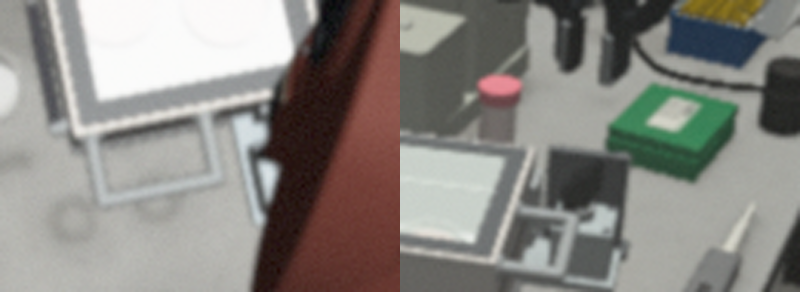

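>>> {"api": "apply_moves", "payload": {"targets": "1 -4 -30 0 0 0 0.3;1 -4 -60 0 0 0 0.3;1 -4 -75 0 0 0 0.3;1 -4 -85 0 0 0 0.3;1 -4 -93 0 0 0 0.3;1 -4 -93 0 0 0 0.3"}}

```text
clock: 4.1
tcp_pos: [0.4851, -0.0221, 0.0996]
ee_rot: [-1.101, 1.365, -1.364]
contact_force: [-0.9, 0.5, -0.6]
gripper_width: 0.301
```

```bash
python3 st.py; python3 look.py side 130 290 95 130 side3
```

```text
t 4.1 tcp [ 0.4851 -0.0221  0.0996] jaw [ 0.977 -0.212 -0.001] -0.213 app [-0.001  0.    -1.   ] q [-0.316 -0.221 -0.496  1.297  0.     1.468] F [-0.9  0.5 -0.6] M [-0.01 -0.01  0.02] g 0.3013485751578117
```

View pics/side3.png

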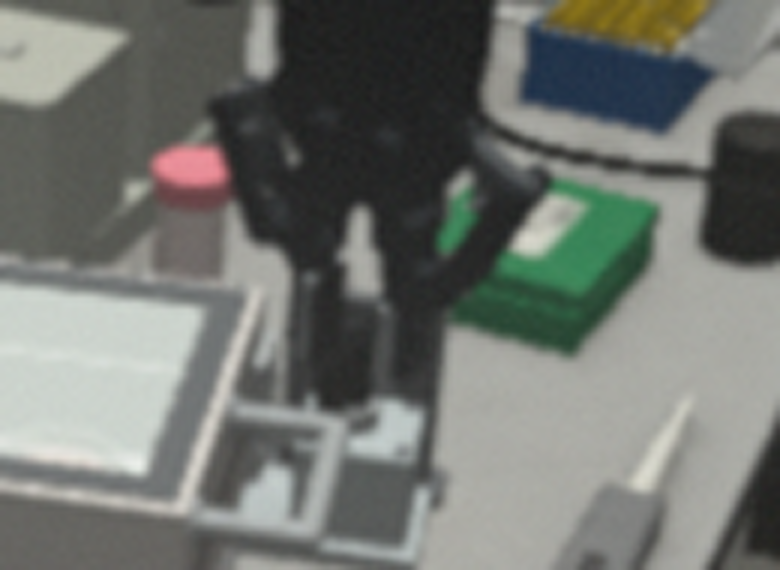

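>>> {"api": "apply_moves", "payload": {"targets": "0 0 -8 0 0 0 0.3;0 0 -12 0 0 0 0.3;0 0 -12 0 0 0 0;0 0 -12 0 0 0 0;0 0 -12 0 0 0 0;0 0 -12 0 0 0 0;0 0 -12 0 0 0 0", "squeeze": 40}}

```text
clock: 4.73
tcp_pos: [0.4864, -0.0228, 0.0882]
ee_rot: [-1.099, 1.364, -1.366]
contact_force: [7.7, -0.5, -8.9]
gripper_width: 0.156
```

```bash
python3 st.py
```

```text
t 4.7333 tcp [ 0.4864 -0.0228  0.0882] jaw [ 0.977 -0.212  0.002] -0.214 app [ 0.002 -0.    -1.   ] q [-3.170e-01 -2.130e-01 -5.100e-01  1.272e+00  1.000e-03  1.468e+00] F [ 7.7 -0.5 -8.9] M [-0.18 -1.37  0.02] g 0.15619040738872178
```

>>> {"api": "apply_moves", "payload": {"targets": "1 0 0 0 0 0 0;1 0 0 0 0 0 0;1 0 0 0 0 0 0"}}

```text
clock: 4.98
tcp_pos: [0.4866, -0.0228, 0.0882]
ee_rot: [-1.1, 1.365, -1.366]
contact_force: [2.6, -1.7, -6.2]
gripper_width: 0.155
```

```bash
python3 st.py
```

```text
t 4.9833 tcp [ 0.4866 -0.0228  0.0882] jaw [ 0.977 -0.213  0.   ] -0.214 app [ 0. -0. -1.] q [-0.316 -0.21  -0.507  1.273 -0.     1.469] F [ 2.6 -1.7 -6.2] M [-0.34 -0.45 -0.04] g 0.15465180112840432
```

>>> {"api": "apply_moves", "payload": {"targets": "0 0 0 0 0 0.1 0;0 0 0 0 0 0.2 0;0 0 0 0 0 0.3 0;0 0 0 0 0 0.4 0;0 0 0 0 0 0.5 0;0 0 0 0 0 0.6 0", "squeeze": 60}}

```text
clock: 5.48
tcp_pos: [0.4849, -0.023, 0.0882]
ee_rot: [-1.372, 0.919, -0.915]
contact_force: [-9.7, -4.2, 2.2]
gripper_width: 0.152
```

```bash
python3 st.py
```

```text
t 5.4833 tcp [ 0.4849 -0.023   0.0882] jaw [ 0.925  0.381 -0.004] 0.39 app [-0.004 -0.001 -1.   ] q [-0.316 -0.21  -0.508  1.276 -0.002  0.864] F [-9.7 -4.2  2.2] M [-0.84  1.91 -0.12] g 0.15152924876864285
```

>>> {"api": "apply_moves", "payload": {"targets": "-1 0 0 0 0 0.1 0;-1 0 0 0 0 0.2 0;-1 0 0 0 0 0.3 0;-1 0 0 0 0 0.4 0;-1 0 0 0 0 0.5 0;-1 0 0 0 0 0.6 0"}}

```text
clock: 5.98
tcp_pos: [0.4835, -0.0241, 0.0882]
ee_rot: [-1.527, 0.458, -0.453]
contact_force: [-11.5, -10.9, 1.9]
gripper_width: 0.154
```

```bash
python3 st.py
```

```text
t 5.9833 tcp [ 0.4835 -0.0241  0.0882] jaw [ 0.549  0.836 -0.006] 0.99 app [-0.005 -0.004 -1.   ] q [-0.318 -0.213 -0.51   1.277 -0.005  0.263] F [-11.5 -10.9   1.9] M [-2.42  2.45 -0.12] g 0.15398091053748042
```

```bash
python3 look.py side 130 290 95 130 side4
```

```text
(no output)
```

View pics/side4.png

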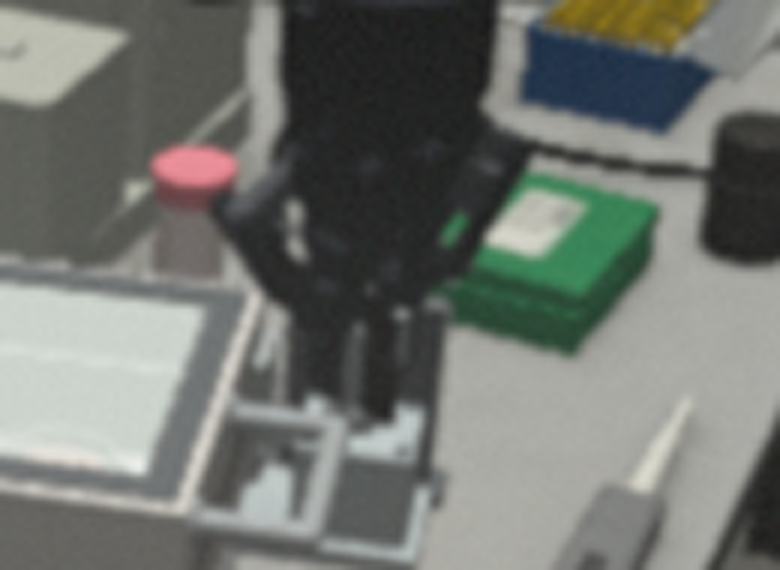

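>>> {"api": "apply_moves", "payload": {"targets": "-1 -1 0 0 0 0.1 0;-1 -1.5 0 0 0 0.2 0;-1 -1.5 0 0 0 0.3 0;-1 -1.5 0 0 0 0.4 0"}}

```text
clock: 6.37
tcp_pos: [0.483, -0.0253, 0.0882]
ee_rot: [-1.569, 0.145, -0.139]
contact_force: [-7.8, -10.0, 1.2]
gripper_width: 0.152
```

```bash
python3 st.py
```

```text
t 6.3667 tcp [ 0.483  -0.0253  0.0882] jaw [ 0.18   0.984 -0.004] 1.39 app [-0.004 -0.003 -1.   ] q [-0.321 -0.216 -0.513  1.277 -0.004 -0.14 ] F [ -7.8 -10.    1.2] M [-2.13  1.74 -0.12] g 0.15204371323662863
```

>>> {"api": "apply_moves", "payload": {"targets": "-1 -1 0 0 0 0.1 0;-1 -1.5 0 0 0 0.2 0;-1 -1.5 0 0 0 0.3 0;-1 -1.5 0 0 0 0.4 0"}}

```text
clock: 6.7
tcp_pos: [0.4829, -0.0267, 0.0883]
ee_rot: [-1.566, -0.171, 0.174]
contact_force: [-2.5, -8.5, -4.3]
gripper_width: 0.149
```

```bash
python3 st.py
```

```text
t 6.7 tcp [ 0.4829 -0.0267  0.0883] jaw [-0.217  0.976 -0.002] 1.79 app [-0.002 -0.003 -1.   ] q [-0.325 -0.219 -0.515  1.276 -0.003 -0.544] F [-2.5 -8.5 -4.3] M [-1.87  0.44 -0.08] g 0.14908335986272708
```

>>> {"api": "apply_moves", "payload": {"targets": "0 -1 0 0 0 0.1 0;0 -1 0 0 0 0.2 0;0 -1 0 0 0 0.3 0;0 -1 0 0 0 0.4 0;0 -1 0 0 0 0.5 0;0 -1 0 0 0 0.6 0"}}

```text
clock: 7.2
tcp_pos: [0.4838, -0.0283, 0.0883]
ee_rot: [-1.478, -0.639, 0.641]
contact_force: [3.2, -11.7, -8.5]
gripper_width: 0.152
```

```bash
python3 st.py
```

```text
t 7.2 tcp [ 0.4838 -0.0283  0.0883] jaw [-0.73   0.683 -0.003] 2.39 app [ 0.    -0.004 -1.   ] q [-0.327 -0.219 -0.515  1.273 -0.003 -1.146] F [  3.2 -11.7  -8.5] M [-2.39 -0.82 -0.09] g 0.1515595979406294
```

>>> {"api": "apply_moves", "payload": {"targets": "0.5 0 0 0 0 0.1 0;1 0 0 0 0 0.2 0;1 0 0 0 0 0.3 0;1 0 0 0 0 0.4 0;1 0 0 0 0 0.5 0"}}

```text
clock: 7.62
tcp_pos: [0.4851, -0.029, 0.0883]
ee_rot: [-1.323, -1.02, 1.024]
contact_force: [5.9, -14.4, -11.5]
gripper_width: 0.147
```

```bash
python3 st.py
```

```text
t 7.6167 tcp [ 0.4851 -0.029   0.0883] jaw [-0.968  0.25  -0.002] 2.889 app [ 0.001 -0.005 -1.   ] q [-0.327 -0.215 -0.512  1.272 -0.004 -1.645] F [  5.9 -14.4 -11.5] M [-2.95 -1.37 -0.02] g 0.14694898951724358
```

>>> {"api": "apply_moves", "payload": {"targets": "0 -1 0 0 0 0.07 0;0.5 -2 0 0 0 0.14 0;0.5 -2 0 0 0 0.2 0;0.5 -2 0 0 0 0.25 0;0.5 -2 0 0 0 0.25 0"}}

```text
clock: 8.03
tcp_pos: [0.4859, -0.0302, 0.0884]
ee_rot: [-1.215, -1.206, 1.208]
contact_force: [7.1, -8.6, -9.0]
gripper_width: 0.151
```

```bash
python3 st.py; python3 look.py side 130 290 95 130 side5
```

```text
t 8.0333 tcp [ 0.4859 -0.0302  0.0884] jaw [-1.     0.004 -0.002] 3.137 app [ 0.002 -0.003 -1.   ] q [-0.33  -0.213 -0.51   1.272 -0.002 -1.897] F [ 7.1 -8.6 -9. ] M [-1.93 -1.29 -0.47] g 0.15128468058971764
```

View pics/side5.png

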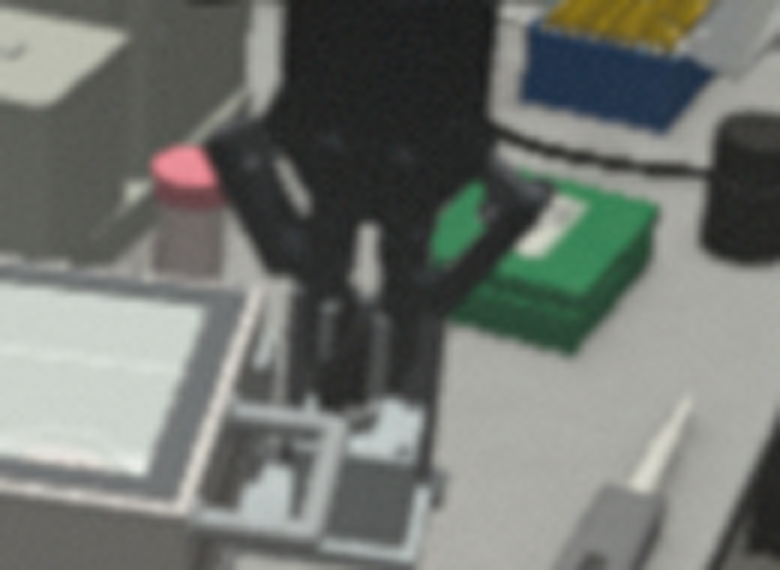

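>>> {"api": "apply_moves", "payload": {"targets": "0 0 0 0 0 0 0.3;0 0 0 0 0 0 0.3;0 0 0 0 0 0 0.3;0 0 10 0 0 0 0.3;0 0 40 0 0 0 0.3;0 0 80 0 0 0 0.3;0 0 120 0 0 0 0.3;-60 160 120 0 0 0 0.3;-60 160 120 0 0 0 0.3;-60 160 120 0 0 0 0.3;-60 160 120 0 0 0 0.3;-60 160 120 0 0 0 0.3"}}

```text
clock: 9.08
tcp_pos: [0.4226, 0.1362, 0.2097]
ee_rot: [-1.208, -1.21, 1.207]
contact_force: [-0.5, 0.5, 0.2]
gripper_width: 0.295
```

```bash
python3 st.py; python3 look.py top 200 240 95 130 top6
```

```text
t 9.0833 tcp [0.4226 0.1362 0.2097] jaw [-1.     0.001 -0.   ] 3.141 app [ 0.     0.002 -1.   ] q [ 0.014 -0.388 -0.432  1.527  0.002 -1.556] F [-0.5  0.5  0.2] M [-0.06  0.03  0.01] g 0.2946468924902897
```

View pics/top6.png

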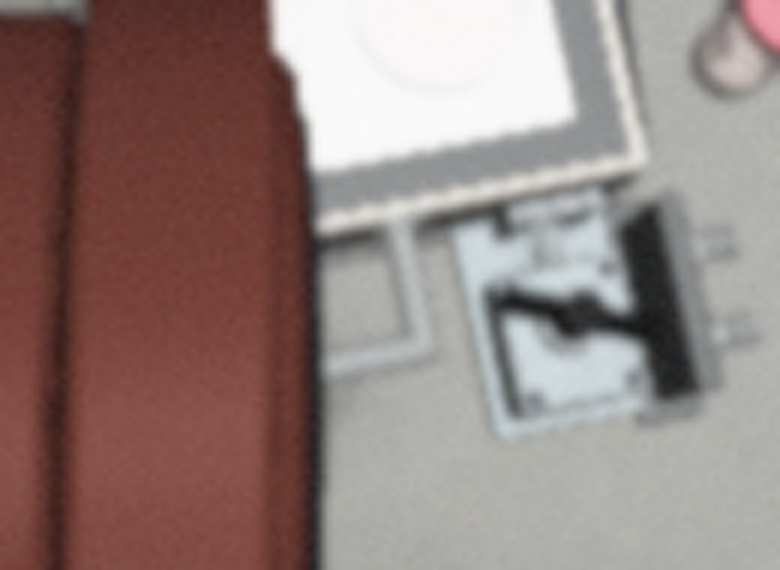

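>>> {"api": "apply_moves", "payload": {"targets": "45 -79 -30 0 0 0.215 0.3;45 -79 -30 0 0 0.215 0.3;45 -79 -30 0 0 0.215 0.3;45 -79 -60 0 0 0.215 0.3;45 -79 -85 0 0 0.215 0.3;45 -79 -85 0 0 0.215 0.3", "squeeze": 40}}

```text
clock: 9.63
tcp_pos: [0.4677, 0.0514, 0.1191]
ee_rot: [-1.098, -1.356, 1.362]
contact_force: [-1.4, 0.6, -1.6]
gripper_width: 0.297
```

```bash
python3 st.py; python3 look.py side 130 270 95 130 side7
```

```text
t 9.6333 tcp [0.4677 0.0514 0.1191] jaw [-0.979 -0.206  0.006] -2.934 app [-0.007  0.001 -1.   ] q [-0.169 -0.274 -0.505  1.347 -0.    -1.948] F [-1.4  0.6 -1.6] M [0.02 0.06 0.04] g 0.2972892409048836
```

View pics/side7.png

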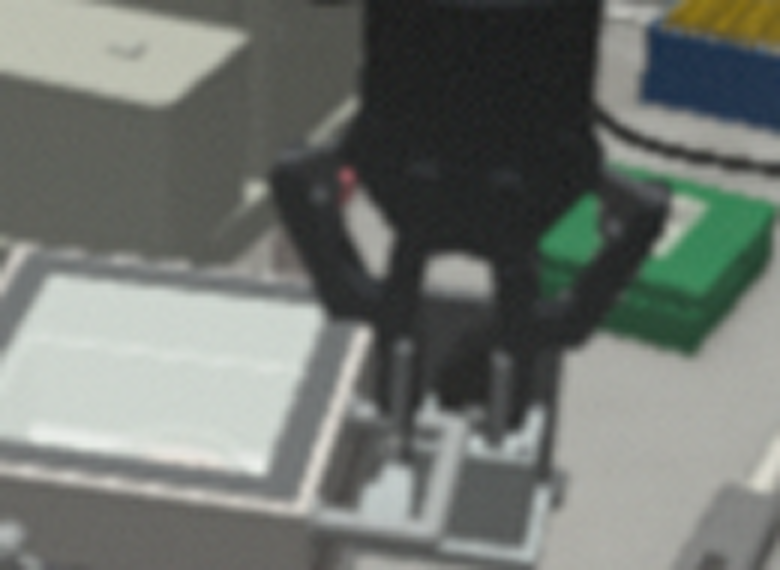

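>>> {"api": "apply_moves", "payload": {"targets": "0 5 -10 0 0 0 0.3;0 5 -20 0 0 0 0.3;0 5 -28 0 0 0 0.3;0 5 -34 0 0 0 0.3;0 5 -34 0 0 0 0.3"}}

```text
clock: 10.1
tcp_pos: [0.4694, 0.0576, 0.0881]
ee_rot: [-1.101, -1.361, 1.363]
contact_force: [-0.8, 0.3, 0.2]
gripper_width: 0.299
```

```bash
python3 st.py
```

```text
t 10.1 tcp [0.4694 0.0576 0.0881] jaw [-0.978 -0.208  0.002] -2.932 app [-0.002  0.    -1.   ] q [-0.156 -0.255 -0.546  1.281 -0.    -1.936] F [-0.8  0.3  0.2] M [ 0.02  0.09 -0.05] g 0.2988739125777568
```

>>> {"api": "apply_moves", "payload": {"targets": "0 0 -3 0 0 0 0.05;0 0 -3 0 0 0 0;0 0 -3 0 0 0 0;0 0 -3 0 0 0 0;0 0 -3 0 0 0 0;0 0 -3 0 0 0 0", "squeeze": 40}}

```text
clock: 10.6
tcp_pos: [0.467, 0.0569, 0.0857]
ee_rot: [-1.098, -1.356, 1.366]
contact_force: [-16.0, -5.1, 6.4]
gripper_width: 0.101
```

```bash
python3 st.py
python3 - <<'E'
import numpy as np
c,s=np.cos(.215),np.sin(.215)
for t in (.05,.1,.15,.2,.3,.4,.5,.6,.7,.8,.9,1,1.1,1.2,1.3,1.4,1.48,1.52):
    dx=-190*np.cos(t)+30*np.sin(t)+190;dz=190*np.sin(t)+30*np.cos(t)-30
    print(t,np.round([dx*c,dx*s,dz],1))
E
```

```text
t 10.6 tcp [0.467  0.0569 0.0857] jaw [-0.978 -0.208  0.007] -2.932 app [-0.007 -0.002 -1.   ] q [-0.156 -0.254 -0.549  1.282 -0.003 -1.936] F [-16.   -5.1   6.4] M [-1.02  3.3   0.12] g 0.10061376403099939
0.05 [1.7 0.4 9.5]
0.1 [ 3.9  0.8 18.8]
0.15 [ 6.5  1.4 28.1]
0.2 [ 9.5  2.1 37.1]
0.3 [17.   3.7 54.8]
0.4 [26.1  5.7 71.6]
0.5 [36.8  8.  87.4]
0.6 [ 49.   10.7 102. ]
0.7 [ 62.5  13.7 115.3]
0.8 [ 77.3  16.9 127.2]
0.9 [ 93.2  20.4 137.5]
1 [110.   24.  146.1]
1.1 [127.5  27.9 152.9]
1.2 [145.7  31.8 158. ]
1.3 [164.2  35.9 161.1]
1.4 [183.   40.  162.3]
1.48 [198.   43.2 161.9]
1.52 [205.5  44.9 161.3]
```

>>> {"api": "apply_moves", "payload": {"targets": "-3 -0.5 0 0 0 0 0;-3 -0.5 5 0 0 0 0;-2 -0.5 9 0 0 0 0;-1 0 14 0 0 0 0;1 0 19 0 0 0 0;1 0 19 0 0 0 0", "squeeze": 40}}

```text
clock: 11.1
tcp_pos: [0.4708, 0.0576, 0.1062]
ee_rot: [-1.102, -1.361, 1.362]
contact_force: [-3.9, 1.1, -0.3]
gripper_width: 0.095
```

```bash
python3 st.py
```

```text
t 11.1 tcp [0.4708 0.0576 0.1062] jaw [-0.978 -0.208  0.001] -2.932 app [-0.001  0.    -1.   ] q [-0.155 -0.262 -0.519  1.315  0.    -1.936] F [-3.9  1.1 -0.3] M [0.28 0.97 0.16] g 0.09512802112760843
```

>>> {"api": "apply_moves", "payload": {"targets": "2.6 0.6 9.3 0 0 0 0;5.6 1.3 18.3 0 0 0 0;9 2 27 0 0 0 0;13.1 2.9 36 0 0 0 0;17.5 3.8 44.5 0 0 0 0;22.2 4.9 52.8 0 0 0 0;27.3 6 61 0 0 0 0;32.9 7.2 68.6 0 0 0 0;38.8 8.5 76 0 0 0 0;45.1 9.9 83.2 0 0 0 0;45.1 9.9 83.2 0 0 0 0"}}

```text
clock: 12.02
tcp_pos: [0.5157, 0.0678, 0.1915]
ee_rot: [-1.101, -1.361, 1.362]
contact_force: [-16.3, 1.6, 13.1]
gripper_width: 0.101
```

```bash
python3 st.py; python3 look.py side 60 230 158 217 side8 3.6
```

```text
t 12.0167 tcp [0.5157 0.0678 0.1915] jaw [-0.978 -0.208  0.001] -2.932 app [-0.002  0.    -1.   ] q [-0.121 -0.142 -0.258  1.456  0.    -1.902] F [-16.3   1.6  13.1] M [0.33 3.71 0.13] g 0.10060671049948007
```

View pics/side8.png

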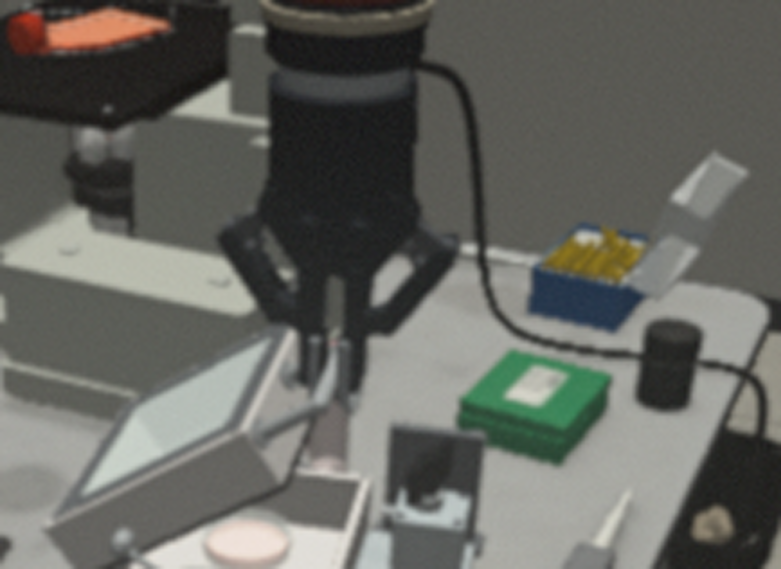

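>>> {"api": "apply_moves", "payload": {"targets": "4.6 1 8.8 0 0 0 0;11.5 2.6 15.3 0 0 0 0;19 4.2 21.7 0 0 0 0;26.6 5.8 27.6 0 0 0 0;34.5 7.5 33 0 0 0 0;42.7 9.4 38 0 0 0 0;51.1 11.2 42.7 0 0 0 0;59.8 13 46.8 0 0 0 0;68.7 15 50.5 0 0 0 0;77.7 17 53.8 0 0 0 0;77.7 17 53.8 0 0 0 0"}}

```text
clock: 12.98
tcp_pos: [0.5955, 0.0855, 0.2445]
ee_rot: [-1.103, -1.365, 1.36]
contact_force: [-2.2, 5.9, 5.0]
gripper_width: 0.094
```

```bash
python3 st.py
```

```text
t 12.9833 tcp [0.5955 0.0855 0.2445] jaw [-0.978 -0.209 -0.003] -2.931 app [ 0.003  0.002 -1.   ] q [-0.076  0.104  0.081  1.545  0.002 -1.857] F [-2.2  5.9  5. ] M [1.09 0.57 0.21] g 0.0938294214246045
```

>>> {"api": "apply_moves", "payload": {"targets": "9 2 3.5 0 0 0 0;18.2 4 6 0 0 0 0;27.3 6 7.8 0 0 0 0;36.7 8 9.2 0 0 0 0;46 10 10 0 0 0 0;55.5 12.1 10.4 0 0 0 0;64.8 14 10.3 0 0 0 0;68 14.8 10.2 0 0 0 0;68 14.8 10.2 0 0 0 0"}}

```text
clock: 13.73
tcp_pos: [0.6632, 0.1004, 0.2539]
ee_rot: [-1.103, -1.365, 1.36]
contact_force: [0.1, 5.3, 1.9]
gripper_width: 0.094
```

```bash
python3 st.py
```

```text
t 13.7333 tcp [0.6632 0.1004 0.2539] jaw [-0.978 -0.209 -0.003] -2.931 app [ 0.002  0.002 -1.   ] q [-0.045  0.325  0.348  1.592  0.002 -1.826] F [0.1 5.3 1.9] M [1.07 0.16 0.18] g 0.09395919823858842
```

>>> {"api": "apply_moves", "payload": {"targets": "0 0 0 0 0 0 0.4;0 0 0 0 0 0 0.4;0 0 0 0 0 0 0.4;0 0 0 0 0 0 0.4;0 0 15 0 0 0 0.4;0 0 40 0 0 0 0.4;0 0 70 0 0 0 0.4;0 0 90 0 0 0 0.4;-40 0 90 0 0 0 0.4;-80 0 90 0 0 0 0.4;-120 0 90 0 0 0 0.4;-160 0 90 0 0 0 0.4"}}

```text
clock: 14.73
tcp_pos: [0.5005, 0.0988, 0.3421]
ee_rot: [-1.103, -1.361, 1.362]
contact_force: [0.4, 0.3, 0.8]
gripper_width: 0.399
```

>>> {"api": "apply_moves", "payload": {"targets": "-40 0 0 0 0 0 0.4;-80 20 0 0 0 0 0.4;-80 50 0 0 0 0 0.4;-80 80 0 0 0 0 0.4;-80 110 0 0 0 0 0.4;-80 140 0 0 0 0 0.4;-80 170 0 0 0 0 0.4;-80 200 0 0 0 0 0.4;-80 200 0 0 0 0 0.4;-80 200 0 0 0 0 0.4;-80 200 0 0 0 0 0.4;-80 200 0 0 0 0 0.4"}}

```text
clock: 15.73
tcp_pos: [0.4222, 0.2982, 0.3428]
ee_rot: [-1.104, -1.361, 1.361]
contact_force: [-1.1, 0.1, 0.2]
gripper_width: 0.397
```

```bash
python3 st.py
python3 - <<'E'
from h import *
for n in("side","top"):
    p=manip.capture(n);cv2.imwrite(f"pics/{n}9.png",p["pixels"])
    for t in("lid_bar","beaker","capped_tube","knob_grip"):
        r=manip.place_of(p,t)
        if r:print(n,t,round(r[0]["conf"],2),np.round(r[0]["location"],1),atz(p,r[0]["location"],dict(lid_bar=.2416,knob_grip=.077).get(t,0)).round(3))
a,b=[cv2.imread(f'pics/{n}9.png')[80:300,190:390] for n in('top','side')]
cv2.imwrite('pics/both9.png',cv2.resize(np.hstack([a,b]),None,fx=2,fy=2,interpolation=cv2.INTER_CUBIC))
E
```

```text
t 15.7333 tcp [0.4222 0.2982 0.3428] jaw [-0.978 -0.207 -0.   ] -2.933 app [ 0. -0. -1.] q [ 0.362 -0.108  0.05   1.728 -0.    -1.418] F [-1.1  0.1  0.2] M [-0.03  0.02  0.  ] g 0.3972221524538892
side lid_bar 0.62 [129.1 247.1] [0.667 0.101 0.242]
side beaker 0.74 [261.7 290.5] [0.534 0.171 0.   ]
side capped_tube 0.75 [193.2 320. ] [ 0.59  -0.104  0.   ]
side knob_grip 0.44 [190.6 350.6] [ 0.484 -0.03   0.077]
top beaker 0.85 [230.5 235.5] [0.53  0.171 0.   ]
top capped_tube 0.82 [209.2 359.4] [ 0.582 -0.084  0.   ]
top knob_grip 0.78 [251.8 334.4] [ 0.486 -0.021  0.077]
```

View pics/both9.png

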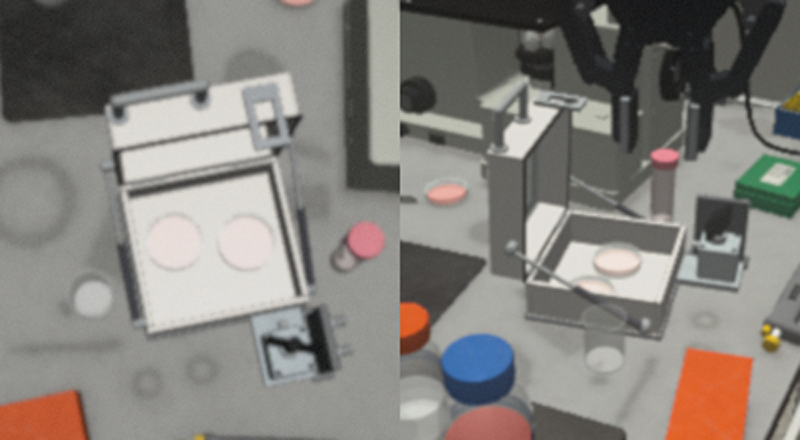

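```bash
python3 -c "
from station import manip
print(manip.finish_job())"
```

```text
the job is handed in; nothing more can be done
None
```

The chamber is open and the job is handed in; the robot clock was at about 16 s of the 72 s. No verdict is reported, so the checks below are my own.

**What I did:** I gripped the knob once and turned the gripper 3.35 rad anticlockwise. The turning moment then jumped from about 0.02 to 0.47 N m, which I took as the stop. I then gripped the lid bar, lifted it along its arc to about 1.46 rad, let go, and drew the arm clear.

**Last checks:**
- **Lid:** it stands upright. The bar was found at (0.667, 0.101) m, against (0.669, 0.101) m expected at the 1.5 rad stop. I did not measure its speed, but it was let go over a second before that picture.
- **Knob:** the wings stand about half a turn from where they began, which puts the knob near 3.57 rad. Half a turn looks the same as no turn in a picture. What settles it is the jump at the stop and that the hasp let the lid go, though that alone proves only about 2.8 rad.
- **Beaker and tube:** both are standing, within about 5 mm of where the same camera first found them, which is within detection error. For the tube that camera was the top one only.
- **Port plate:** I saw no contact in the pictures, and the wrist force never pointed away from the plate in a way that suggested touching it. I could not measure the force on the plate itself.
- **Robot:** it touches nothing; the wrist force read about 1 N.

**What disagreed:**
- The gripper closed to about 13 mm on the knob, not the 7 mm wing thickness, so it probably held the central hub.
- Sideways forces of 10 to 16 N showed while turning and lifting, because my centre and arc were a few millimetres off. I shifted the path during both moves.
- The networks' knob position differed by up to 10 mm between the two cameras, so I placed the chamber from edges I picked out by eye. The lid bar turned out to sit about 33 mm left of the chamber's centre line.

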